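# Latch the reagent bottle in its cradle and take off the safety cap

## Robot

A 6-joint arm with a two-finger parallel gripper is mounted at the origin on the work surface. World frame = base frame: x ahead of the robot, y to its left, z up, the work surface at z = 0. Lengths are in m, angles in rad, forces in N, time in s.
With the tool pointing down it reaches from about 0.4 to 0.925 m from the base axis. Payload 3.4 kg.
Tool frame: the origin (TCP) lies midway between the tips of the shut fingers; the grasp point (between the pads) lies 19 mm behind it; z points along the fingers, y is the line along which they close (so a half turn about z gives the same grasp; the last joint's range is limited). The gripper opens to 85 mm and grips with 20 to 120 N. Pads are 22 mm wide; open, the fingers measure 114 mm over their backs; the gripper's body (76 mm by 85 mm) begins 54 mm behind the grasp point. The pads swing forward as they close: fully open they stand 13 mm farther back than shut.
Start: joints at [-1.296, 0.307, 1.506, -0, 1.328, -0.073], TCP at [0.196, -0.541, 0.231] pointing down, gripper open.
Joint ranges: [-3.12, 3.12], [-1.05, 2.28], [0.14, 2.33], [-1.42, 4.57], [0.1, 2.73], [-2.68, 2.68]. Speed limits (rad/s): [2.57, 2.57, 3.14, 3.14, 3.14, 3.14].

## Interface

Orientations are given as a unit quaternion [x, y, z, w].
In Python, from bench import ctrl, order, snapshot gives the robot as it stands (ctrl), with the cameras as plain functions and the job (order).
- The arm moves only by the tool jog_arm, called after "Call:" as a command line: name --argument value ..., lists and objects as JSON in quotes. Schema: {"type":"object","properties":{"offsets":{"type":"array","items":{"type":"array","items":{"type":"array","items":{"type":"number"},"minItems":7,"maxItems":7},"minItems":1,"maxItems":12},"minItems":1,"maxItems":1},"clamp_n":{"type":"number"},"only":{"type":"string"},"quiet":{"type":"boolean"},"lines":{"type":"string"}},"required":["offsets"],"additionalProperties":false}. offsets is a list that holds a single list of rows (three levels of brackets), with 1 to 12 rows, each of 7 numbers: dx, dy, dz in parts of the range, where 1.0 means 1 m, then a rotation vector rx, ry, rz in normalised numbers (1 is 2 pi rad), then the opening from 0.0 (shut) to 1.0 (fully open); each row is the pose to reach, as a shift and turn from the pose commanded when the call began, along the tool's axes at that moment; what a row does not reach only later rows make up. A row lasts 1/10 s, in which the tool goes at most 0.05 m and 0.15 rad, less where a joint would pass 70% of its speed; a pose out of reach is approached as far as the arm can. The fingers move at their own pace and stop on an object; clamp_n is the grip in N (left out, the last holds). Time passes only in rows, so rows that do not move let the fingers close. The tool returns the time, the measured TCP pose, the force, the opening and the grip force at its end. only (a regular expression) keeps the lines of the reply that match it, lines (a string "A,B") keeps lines A to B, and quiet returns only ok. Shift and turn numbers lie between -1 and 1, and a call with a number outside is refused. Input that does not fit is refused with a message, and nothing moves.
- ctrl.read_state(): the state, without advancing time (a new reading comes with each control period).
- snapshot(name): name is "side" or "top"; returns a dict with "color" (384x512x3 uint8, red, green, blue), "fx", "fy", "cx", "cy" (pixels), "rvec" (rotation vector, rad) and "tvec" (3), from world to camera coordinates, as OpenCV has them. Camera axes: x right, y down, z forward; pixel columns grow to the right and rows downward; lengths in m; the calibration is good to about 2 mm. A picture is of the moment at which its call begins. There is no depth.
- order.sign_off(): hands the job in; it is judged then, once.
The state is a dict: "t": time; "joint_pos": joint angles; "joint_vel": joint speeds; "joint_torque": joint torques, N m; "eef_pos": TCP position; "ee_rot": TCP orientation; "ft_force": force on the tool from outside, world axes, zero at the start; "moment": the same for the moment, N m; "finger_gap": opening from 0.0 (shut) to 1.0 (fully open); "grip_force": force on a finger pad.
Only numpy, scipy, OpenCV 4.12 (cv2) and the standard library are available. Lean on these libraries where they do the work, as an engineer would, in place of code of your own. Each camera call takes 0.05 s, during which the arm holds its last target. There are 200 camera calls.

## Task

Swing the raised latch bar of the bottle cradle down until it rests in its catch, so that the square bottle is shut in. Then grip the bottle's safety cap, press it down, turn it anticlockwise (seen from above) while pressed until it is free, and lift it straight up. Finish while still holding the cap in the gripper, level and still, right above the bottle and about 8 cm higher than where it sat; leave the bottle seated in the latched cradle and the other things on the bench undisturbed.

Things in the scene. Friction and masses are not known exactly. Their poses are not given: they have to be found in the camera images.
- cradle: Aluminium bottle cradle fixed to the bench: base 125 x 125 x 8 mm, three walls to 60 mm height (left, right, far side) round a 75 mm square pocket; the open front (its own -x side) is crossed by the latch bar. Origin: centre of the pocket at bench level; +y points towards the latch's hinge, z up.
- latch (a joint): Hinge of the steel latch bar: 0 = level in its U-shaped catch (closed), grows as the bar is raised; starts at 0.7 to 1.15 rad. Stiff (0.16 N m): it stays where left. Bar 10 x 10 mm, 167 mm long from the hinge; closed it runs along the cradle's -y, raised it swings in an upright plane. Push its far end over and down (1 to 3 N) to close.
- latch_pivot (a point): Point on the latch's hinge axis, on the bar's centre line; at (-44.5, 56, 72) mm in the cradle's frame. The hinge axis runs along the cradle's x.
- latch_tab (a point): Centre of the upper face of the tab (18 x 42 x 10 mm) at the bar's far end, the place to push: 146 mm from the hinge along the bar, 5 mm above its centre line. Closed, it is at (-44.5, -90, 77) mm in the cradle's frame, beyond the catch, which is 106 to 118 mm from the hinge and 77 mm high.
- bottle: White square plastic bottle, about 0.6 kg, loose in the pocket (1.5 mm play each side, turns about 0.05 rad at most): 72 x 72 mm, body 80 mm high, shoulder to 90 mm, round neck (28 mm) to 118.5 mm. Origin: centre of its underside, 8 mm above the bench; z up.
- cap: Black round ribbed push-and-turn safety cap, 52 mm across, 36 mm tall, 30 g, on the bottle. Origin: centre of its lower rim; z up. Locked, the origin is 100 mm above the bottle's origin, with 10 mm free below the rim. Grip it across its sides; one grasp with 30 to 35 N of grip does press, turn and lift.
- cap_top (a point): Centre of the cap's top face, 36 mm above its rim, 144 mm above the bench when locked. Pushed down over 3.5 mm (spring: 4 N at first, 7 N at 5.5 mm; hard stop at 7.5 mm) the cap turns anticlockwise seen from above (clockwise is blocked); turned 0.75 to 2.3 rad (aim for 1.2) it is free and lifts off. Not pressed, it stays locked.
- beaker: Clear glass beaker, 68 mm across, 85 mm tall; a bystander, to be left alone. Origin: centre of its underside.
- vial: Small amber vial with a white lid, 26 mm across, 55 mm tall; a bystander, to be left alone. Origin: centre of its underside.
- dish: Shallow white dish, 70 mm across, 22 mm tall; a bystander, to be left alone. Origin: centre of its underside.
- amber_bottle: Round amber bottle with a black cap, 72 mm across, 150 mm tall; a bystander, to be left alone. Origin: centre of its underside.
- white_jar: Round white jar with a white lid, 80 mm across, 120 mm tall; a bystander, to be left alone. Origin: centre of its underside.
- spatula: Steel spatula lying flat, 170 mm long; a bystander, to be left alone. Origin: at its underside.

How it is judged:
On the way, in this order (a step that is already met when the one before it is completed fails the run):
1. the latch bar rests in its catch, the cap still locked on the seated bottle (value of joint latch below 0.06 rad and z of cap in the frame of bottle below 0.108 m and x of bottle in the frame of cradle between -0.008 and 0.008 m and y of bottle in the frame of cradle between -0.006 and 0.006 m and z of bottle in the frame of cradle below 0.012 m and angle between bottle's own z axis and vertical below 0.08 rad), for 0.2 s.
2. the cap is pressed down on the bottle, the latch closed (value of joint latch below 0.06 rad and z of cap in the frame of bottle between 0.085 and 0.0972 m and x of bottle in the frame of cradle between -0.008 and 0.008 m and y of bottle in the frame of cradle between -0.006 and 0.006 m and z of bottle in the frame of cradle below 0.012 m and angle between bottle's own z axis and vertical below 0.08 rad), for 0.05 s.
At the end, for the whole second after the job is handed in: Latch under 0.06 rad; bottle seated upright (x within 8, y within 6 mm, under 0.08 rad); cap held still in the fingers, touching neither bottle nor cradle, tilt under 0.25 rad, axis within 35 mm of the bottle's, rim 140 to 240 mm above the bottle's underside (40 to 140 mm above where it sat) (value of joint latch below 0.06 rad and z of cap in the frame of bottle between 0.14 and 0.24 m and horizontal distance between cap and bottle below 0.035 m and angle between cap's own z axis and vertical below 0.25 rad and linear speed of cap below 0.03 m/s and contact force between cap and the fingers above 1 N and contact force between cap and bottle below 0.1 N and contact force between cap and cradle below 0.1 N and x of bottle in the frame of cradle between -0.008 and 0.008 m and y of bottle in the frame of cradle between -0.006 and 0.006 m and z of bottle in the frame of cradle below 0.012 m and angle between bottle's own z axis and vertical below 0.08 rad); the arm keeps its last pose, push and grip.
It fails at once if the bottle is pulled out of its seat (raised over 20 mm or tilted over 0.2 rad) (z of bottle in the frame of cradle above 0.028 m or angle between bottle's own z axis and vertical above 0.2 rad).
It fails at once if a bystander is moved over 30 mm (distance of any of beaker, vial, dish, amber_bottle, white_jar, spatula from where it was at the start of the episode above 0.03 m).
It also fails if it takes over 53 s, if anything falls off the work surface, if the arm or the gripper's body presses on something with over 40 N, if the wrist force passes 120 N, or if a joint passes its speed limit or range.

## Working session

There is one attempt and no reset: what is moved stays moved. The work goes in short steps, Python scripts to look and compute and a tool call to move; the robot and the scene stay as the last step left them, time stands still between calls to the robot, and variables do not carry over. Pictures are saved under pics/ and viewed, at most 10 in all, crops included, and the job is handed in when it is done.

```bash
ls; mkdir -p pics
```

Run:
```python
from bench import ctrl, order, snapshot
import cv2,numpy as np
for n in("side","top"):
    s=snapshot(n); cv2.imwrite(f"pics/{n}0.png",s["color"][:,:,::-1]); 
    R=cv2.Rodrigues(np.array(s["rvec"]))[0]; print(n,s["fx"],s["cx"],s["cy"],(-R.T@np.array(s["tvec"])).round(3),R[2].round(3))
print(ctrl.read_state())
```

```text
bench.py
pics
side 417.06276729385337 266.0170238361255 196.21421408430416 [ 0.385 -0.753  1.086] [ 0.201  0.599 -0.775]
top 410.0806045710348 252.5090454587638 185.11279284511787 [ 0.45  -0.003  1.438] [ 0.148 -0.008 -0.989]
{'t': 0.1, 'joint_pos': array([-1.29648747e+00,  3.07487785e-01,  1.50755618e+00, -7.71682725e-06,
        1.32840425e+00, -7.35088949e-02]), 'joint_vel': array([ 3.32654141e-04, -2.49020040e-03, -4.77888887e-03, -1.71695199e-03,
        1.51074231e-03, -6.43644797e-05]), 'joint_torque': array([-1.02467272e-04, -4.58529925e+01, -2.52606690e+01, -1.92293069e-04,
        5.63010952e-03, -2.83318695e-05]), 'eef_pos': array([ 0.19578385, -0.53996558,  0.23047405]), 'ee_rot': array([ 9.84915342e-01,  1.73034415e-01, -9.67184575e-05, -9.22731288e-04]), 'ft_force': array([-0.2332249 , -0.01975583, -1.18176604]), 'moment': array([0.0415026 , 0.04753007, 0.00398947]), 'grip_force': 0.0, 'finger_gap': 0.9969036768916345}
```

View pics/side0.png

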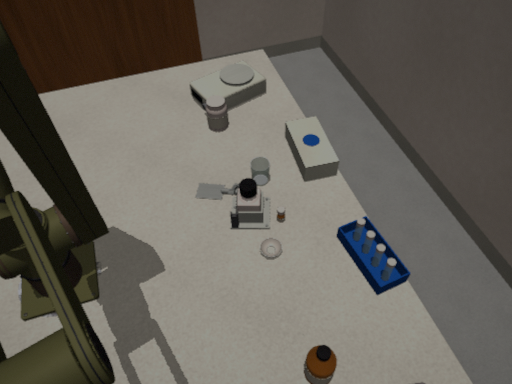

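View pics/top0.png

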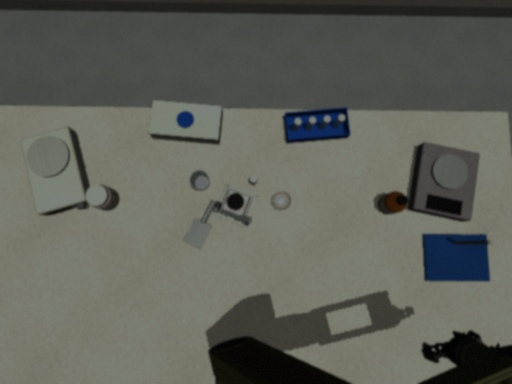

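The side view shows the cap at about (248,187), the cradle at about (250,208) and the spatula at about (210,190). The top view has the cap at about (235,201) and the cradle bar running to about (248,220). I'll enlarge both.

Run:
```python
import cv2,numpy as np
a=cv2.imread("pics/side0.png")[165:235,190:295]; b=cv2.imread("pics/top0.png")[160:255,175:300]
f=lambda i,k:cv2.convertScaleAbs(cv2.resize(i,None,fx=k,fy=k,interpolation=cv2.INTER_CUBIC),alpha=1.3)
cv2.imwrite("pics/sc.png",f(a,7)); cv2.imwrite("pics/tc.png",f(b,6))
```

```text
(no output)
```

View pics/sc.png

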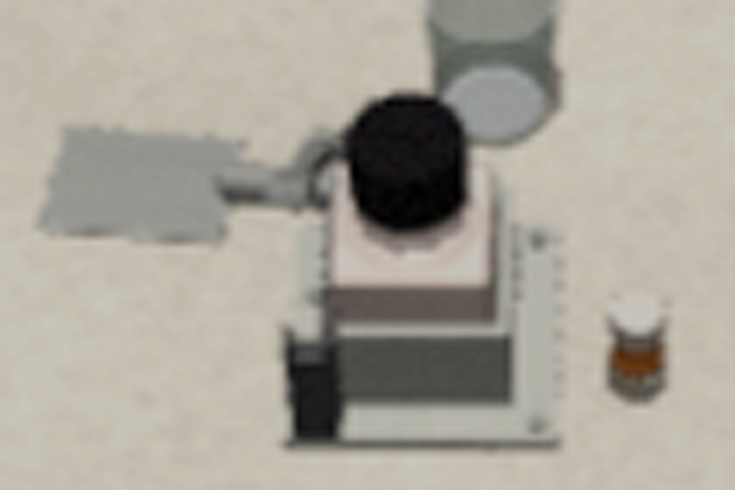

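View pics/tc.png

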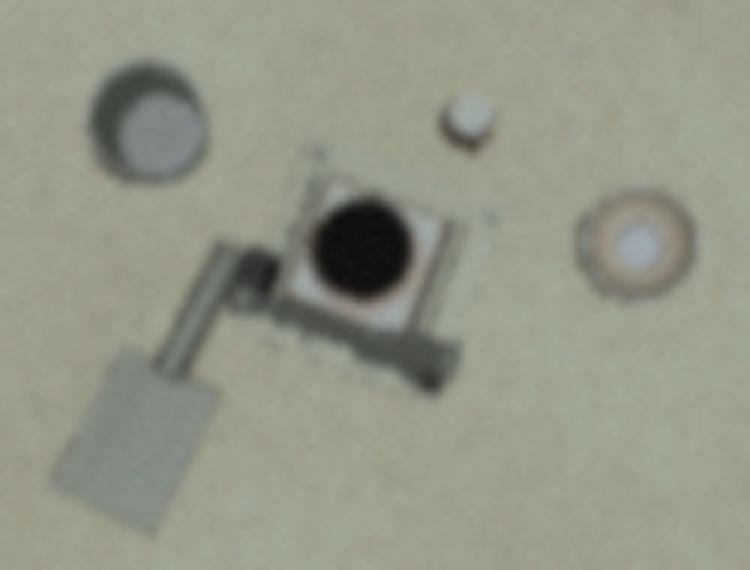

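The side crop shows the cap centred at about (408,160), the base's front edge at row 443 and a dark block at (315,390). The top crop shows the cap at (362,245), the hinge block at about (257,275), the bar band running to about (450,355) and the catch at about (432,378). Next I'll triangulate these points.

Create h.py:
```python
from bench import ctrl, order, snapshot
import cv2,numpy as np
def cam(s):
    R=cv2.Rodrigues(np.array(s["rvec"]))[0]; t=np.array(s["tvec"]).ravel()
    return np.array([[s["fx"],0,s["cx"]],[0,s["fy"],s["cy"]],[0,0,1]]),R,t
def ray(c,p):
    K,R,t=c; d=R.T@np.linalg.inv(K)@[p[0],p[1],1]; return -R.T@t,d
def plane(c,p,z):
    o,d=ray(c,p); return o+d*(z-o[2])/d[2]
def proj(c,P):
    K,R,t=c; q=K@(R@np.array(P)+t); return q[:2]/q[2]
def tri(c1,p1,c2,p2):
    P=[c[0]@np.c_[c[1],c[2]] for c in(c1,c2)]
    X=cv2.triangulatePoints(P[0],P[1],np.array(p1,float),np.array(p2,float)).ravel(); X=X[:3]/X[3]
    return X,np.linalg.norm(proj(c1,X)-p1)
def blob(img,lo,hi,thr):
    g=img[lo[1]:hi[1],lo[0]:hi[0]].max(2); g=cv2.resize(g,None,fx=8,fy=8,interpolation=cv2.INTER_CUBIC)
    n,l,st,ce=cv2.connectedComponentsWithStats((g<thr).astype('uint8')); i=1+st[1:,4].argmax()
    return (ce[i]+.5)/8-.5+lo, st[i,:5]/[8,8,8,8,64]
```

Run:
```python
from h import *
S=snapshot("side");T=snapshot("top");cs,ct=cam(S),cam(T)
ps,a=blob(S["color"],(236,172),(262,200),60);pt,b=blob(T["color"],(222,186),(250,215),60)
print(ps,a,pt,b)
X,e=tri(cs,ps,ct,pt);print("cap centre",X,e)
for n,p in dict(fl=(312,148),fr=(495,218)).items(): print(n,plane(ct,np.array(p)/6+(175,160)-.42,.008))
for n,p in dict(nl=(287,443),nr=(560,443),fr=(560,232)).items(): print(n,plane(cs,np.array(p)/7+(190,165)-.43,.004))
g=cv2.resize(T["color"][180:220,215:258],None,fx=8,fy=8,interpolation=cv2.INTER_CUBIC)
m=((g.min(2)>150)).astype('uint8')
for q in(140,150,160,170):
  n,l,st,ce=cv2.connectedComponentsWithStats((g.min(2)>q).astype('uint8')); print(q,st[1:,:].tolist()[:5])
# triangulate guesses: block/catch top, hinge
f=lambda p,k,o:np.array(p)/k+o-.5+.5/k
print("dark block side at z .0, .077:",plane(cs,f((315,440),7,(190,165)),0),plane(cs,f((315,330),7,(190,165)),.077))
print("top catch dark .077",plane(ct,f((432,378),6,(175,160)),.077),"hinge",plane(ct,f((257,275),6,(175,160)),.077))
print("bar end z.2",plane(ct,f((450,350),6,(175,160)),.2))
```

```text
[247.53386561 187.94521621] [  0.        6.625    20.75     19.875   291.59375] [234.845044   201.04252625] [  4.875    7.125   16.625   16.75   211.3125]
cap centre [0.59378998 0.04292068 0.11898251] 0.14526812600229017
fl [0.66561624 0.07673257 0.008     ]
fr [ 0.62531955 -0.03110768  0.008     ]
nl [ 0.51768164 -0.00159069  0.004     ]
nr [ 0.6334873  -0.04296283  0.004     ]
fr [0.67437823 0.07206147 0.004     ]
140 []
150 []
160 []
170 []
dark block side at z .0, .077: [ 0.53057855 -0.00149955  0.        ] [0.53674694 0.00077103 0.077     ]
top catch dark .077 [0.52756856 0.004349   0.077     ] hinge [0.583612   0.10206666 0.077     ]
bar end z.2 [ 0.53466287 -0.00516248  0.2       ]
```

The cradle is at about (0.592, 0.042) with yaw about -0.345, and the catch agrees with this. Next I need the raised bar.

Run:
```python
from h import *
S=snapshot("side");T=snapshot("top");cs,ct=cam(S),cam(T)
for th in(35,45,50):
  ps,a=blob(S["color"],(238,174),(260,200),th);pt,b=blob(T["color"],(222,186),(250,215),th)
  print(th,ps,a,b,tri(cs,ps,ct,pt))
c=np.array([.592,.042,0]);psi=-.345;ex=np.array([np.cos(psi),np.sin(psi),0]);ey=np.array([-ex[1],ex[0],0])
W=lambda p:c+ex*p[0]+ey*p[1]+np.array([0,0,p[2]])
for th in(0,.7,.9,1.15):
  for r in(0,.125,.167):
    P=W((-.0445,.056-r*np.cos(th),.072+r*np.sin(th)))
    print(th,r,P.round(3),"side",((proj(cs,P)-(215,170))*12).round(),"top",((proj(ct,P)-(205,180))*12).round())
a=S["color"][170:230,215:275,::-1];b=T["color"][180:230,205:260,::-1]
f=lambda i,k:cv2.convertScaleAbs(cv2.resize(i,None,fx=k,fy=k,interpolation=cv2.INTER_LANCZOS4),alpha=1.5)
cv2.imwrite("pics/s2.png",cv2.resize(f(a,12),(600,600)));
cv2.imwrite("pics/s2.png",f(a,10)); cv2.imwrite("pics/t2.png",f(b,12))
```

```text
35 [247.67847003 187.92096364] [  1.25       5.125     17.        18.875    262.796875] [  5.75      8.       15.125    15.25    175.28125] (array([0.59391507, 0.04269828, 0.11919885]), np.float64(0.05663054362715251))
45 [247.68522727 187.93495569] [  0.875     4.875    17.5      19.375   273.28125] [  5.375     7.625    15.75     15.875   190.78125] (array([0.59398297, 0.04279127, 0.11901151]), np.float64(0.06479033109905714))
50 [247.68335488 187.94090743] [  0.625   4.75   17.875  19.625 278.   ] [  5.25      7.5      16.       16.125   197.78125] (array([0.59398896, 0.04280071, 0.11897433]), np.float64(0.06822344180832371))
0 0 [0.569 0.11  0.072] side [236. 173.] top [122. 359.]
0 0.125 [ 0.527 -0.008  0.072] side [208. 549.] top [543. 515.]
0 0.167 [ 0.513 -0.047  0.072] side [198. 686.] top [686. 568.]
0.7 0 [0.569 0.11  0.072] side [236. 173.] top [122. 359.]
0.7 0.125 [0.537 0.02  0.153] side [191. 255.] top [439. 459.]
0.7 0.167 [ 0.526 -0.01   0.18 ] side [174. 286.] top [555. 495.]
0.9 0 [0.569 0.11  0.072] side [236. 173.] top [122. 359.]
0.9 0.125 [0.543 0.037 0.17 ] side [190. 152.] top [373. 430.]
0.9 0.167 [0.534 0.012 0.203] side [173. 144.] top [466. 456.]
1.15 0 [0.569 0.11  0.072] side [236. 173.] top [122. 359.]
1.15 0.125 [0.552 0.062 0.186] side [192.  26.] top [273. 389.]
1.15 0.167 [0.546 0.046 0.224] side [175. -31.] top [330. 400.]
```

View pics/s2.png

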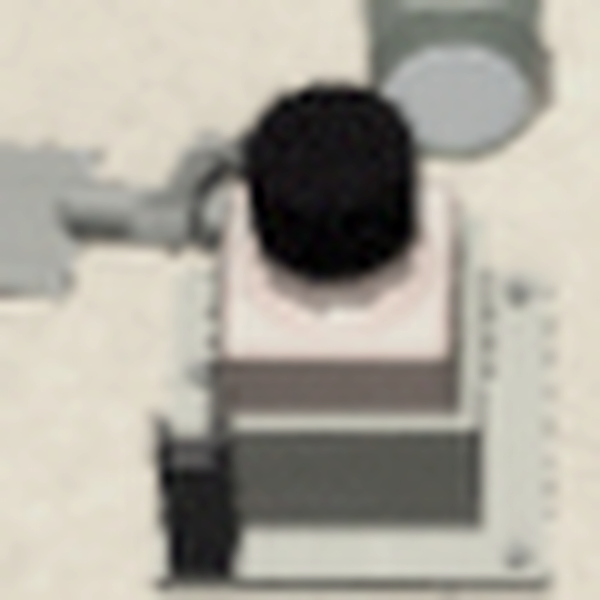

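View pics/t2.png

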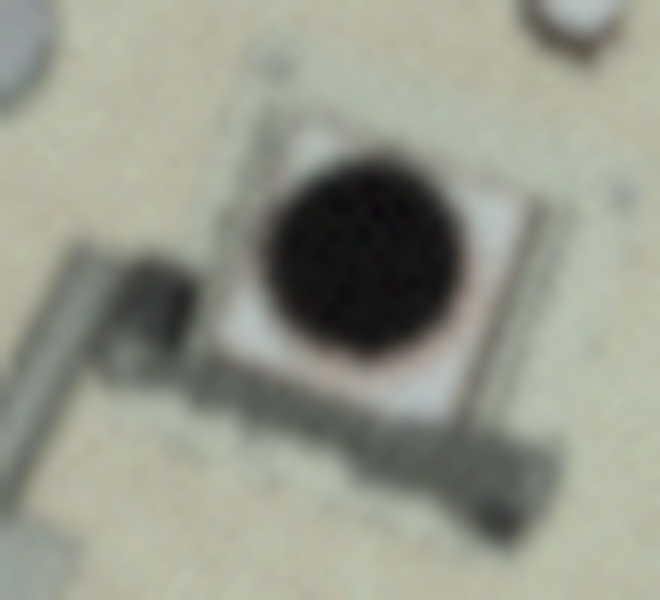

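The side view shows the tab as the grey piece at about (160,215), its free end near row 240. In the top view the bar runs from the hinge at (125,355) to the tab end at about (550,480). Both fit a latch angle near 0.7, with the tab about 17 cm high. The dark block is the catch post, so I'll move above the tab with the fingers shut.

Run:
```python
from h import *
S=snapshot("side");T=snapshot("top")
print(tri(cam(S),(230.6,193.4),cam(T),(250.3,219.7)), "expect end of tab th=.7 (.526,-.010,.18)")
```

```text
(array([ 0.53025875, -0.00740411,  0.17633511]), np.float64(0.1983126299768076)) expect end of tab th=.7 (.526,-.010,.18)
```

Call:
jog_arm --offsets '[[[0.495, -0.392, -0.03, 0, 0, 0, 0], [0.495, -0.392, -0.03, 0, 0, 0, 0], [0.495, -0.392, -0.03, 0, 0, 0, 0], [0.495, -0.392, -0.03, 0, 0, 0, 0], [0.495, -0.392, -0.03, 0, 0, 0, 0], [0.495, -0.392, -0.03, 0, 0, 0, 0], [0.495, -0.392, -0.03, 0, 0, 0, 0], [0.495, -0.392, -0.03, 0, 0, 0, 0], [0.495, -0.392, -0.03, 0, 0, 0, 0], [0.495, -0.392, -0.03, 0, 0, 0, 0], [0.495, -0.392, -0.03, 0, 0, 0, 0], [0.495, -0.392, -0.03, 0, 0, 0, 0]]]'

```text
t: 1.6
eef_pos: [0.5117, -0.0287, 0.2602]
ee_rot: [0.985, 0.173, 0.0, 0.0]
ft_force: [0.9, -1.4, 0.3]
finger_gap: -0.0
grip_force: 0.0
```

Call:
jog_arm --offsets '[[[0.027, -0.021, 0.02, 0, 0, 0, 0], [0.027, -0.021, 0.06, 0, 0, 0, 0], [0.027, -0.021, 0.07, 0, 0, 0, 0], [0.027, -0.021, 0.07, 0, 0, 0, 0]]]'

```text
t: 2.0
eef_pos: [0.5272, -0.0017, 0.1881]
ee_rot: [0.985, 0.173, -0.003, -0.0]
ft_force: [0.1, -0.5, 0.6]
finger_gap: 0.002
grip_force: 0.0
```

Call:
jog_arm --offsets '[[[0, 0, 0.005, 0, 0, 0, 0], [0, 0, 0.01, 0, 0, 0, 0], [0, 0, 0.015, 0, 0, 0, 0], [0, 0, 0.015, 0, 0, 0, 0]]]'

```text
t: 2.4
eef_pos: [0.5291, -0.002, 0.1749]
ee_rot: [0.985, 0.172, 0.0, -0.0]
ft_force: [-0.6, -0.1, 0.7]
finger_gap: -0.002
grip_force: 0.1
```

Call:
jog_arm --offsets '[[[-0.004, 0.005, 0.01, 0, 0, 0, 0], [-0.008, 0.009, 0.02, 0, 0, 0, 0], [-0.011, 0.013, 0.03, 0, 0, 0, 0], [-0.013, 0.016, 0.04, 0, 0, 0, 0], [-0.015, 0.018, 0.05, 0, 0, 0, 0], [-0.015, 0.018, 0.05, 0, 0, 0, 0]]]'

```text
t: 3.0
eef_pos: [0.5195, -0.0239, 0.1228]
ee_rot: [0.985, 0.173, -0.002, -0.001]
ft_force: [-0.5, -0.6, -0.9]
finger_gap: 0.001
grip_force: 0.0
```

Call:
jog_arm --offsets '[[[-0.001, 0.001, 0.01, 0, 0, 0, 0], [-0.002, 0.002, 0.02, 0, 0, 0, 0], [-0.003, 0.004, 0.03, 0, 0, 0, 0], [-0.004, 0.005, 0.04, 0, 0, 0, 0], [-0.004, 0.005, 0.046, 0, 0, 0, 0], [-0.004, 0.005, 0.046, 0, 0, 0, 0]]]'

```text
t: 3.6
eef_pos: [0.5185, -0.0298, 0.0778]
ee_rot: [0.985, 0.173, -0.001, -0.0]
ft_force: [0.7, -0.3, -0.2]
finger_gap: 0.0
grip_force: 0.0
```

Call:
jog_arm --offsets '[[[0, 0, 0.004, 0, 0, 0, 0], [0, 0, 0.006, 0, 0, 0, 0], [0, 0, 0.006, 0, 0, 0, 0], [0, 0, 0.006, 0, 0, 0, 0]]]'

```text
t: 4.0
eef_pos: [0.5192, -0.0299, 0.0763]
ee_rot: [0.985, 0.173, 0.001, 0.0]
ft_force: [-7.6, -0.1, 26.5]
finger_gap: -0.0
grip_force: 13.7
```

Run:
```python
from h import *
S=snapshot("side")["color"][160:250,200:300,::-1];T=snapshot("top")["color"][170:245,200:300,::-1]
f=lambda i:cv2.convertScaleAbs(cv2.resize(i,(400,int(i.shape[0]*4)),interpolation=cv2.INTER_CUBIC),alpha=1.4)
a,b=f(S),f(T);b=cv2.copyMakeBorder(b,0,a.shape[0]-b.shape[0],0,0,0)
cv2.imwrite("pics/p3.png",cv2.hconcat([a,b]))
```

```text
(no output)
```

View pics/p3.png

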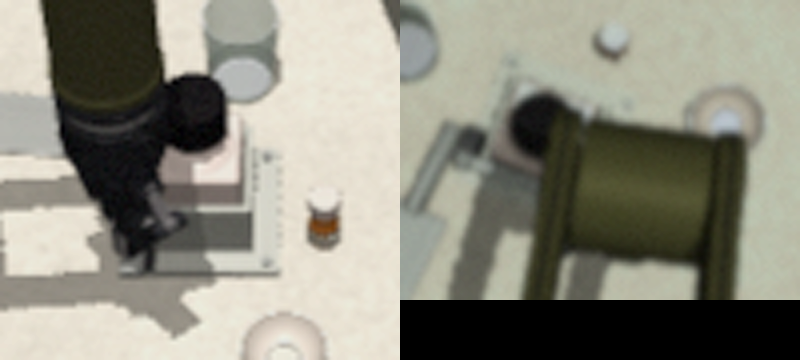

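The hand is on the tab at z = 0.076 with a firm 26 N reaction, the height expected for a closed bar. I'll lift, open and check the latch.

Call:
jog_arm --offsets '[[[0, 0, -0.03, 0, 0, 0, 0], [0, 0, -0.08, 0, 0, 0, 0.5], [0, 0, -0.13, 0, 0, 0, 1], [0, 0, -0.16, 0, 0, 0, 1], [-0.1, 0.1, -0.16, 0, 0, 0, 1], [-0.1, 0.1, -0.16, 0, 0, 0, 1], [-0.1, 0.1, -0.16, 0, 0, 0, 1], [-0.1, 0.1, -0.16, 0, 0, 0, 1]]]'

```text
t: 4.9
eef_pos: [0.4571, -0.1616, 0.2332]
ee_rot: [0.985, 0.171, -0.0, 0.001]
ft_force: [1.1, 1.8, 1.3]
finger_gap: 1.0
grip_force: 0.0
```

Run:
```python
from h import *
s=snapshot("side");t=snapshot("top");S=s["color"][160:250,200:300,::-1];T=t["color"][170:245,200:300,::-1]
pt,b=blob(t["color"],(222,186),(250,215),45);ps,a=blob(s["color"],(238,174),(260,200),45);print(ps,a,pt,b)
f=lambda i:cv2.convertScaleAbs(cv2.resize(i,(400,int(i.shape[0]*4)),interpolation=cv2.INTER_CUBIC),alpha=1.4)
a,b=f(S),f(T);b=cv2.copyMakeBorder(b,0,a.shape[0]-b.shape[0],0,0,0)
cv2.imwrite("pics/p4.png",cv2.hconcat([a,b]))
```

```text
[247.68249764 187.92055698] [  1.25       5.        17.        19.125    264.328125] [234.88607227 201.06579475] [  5.5        7.75      15.5       15.625    184.953125]
```

View pics/p4.png

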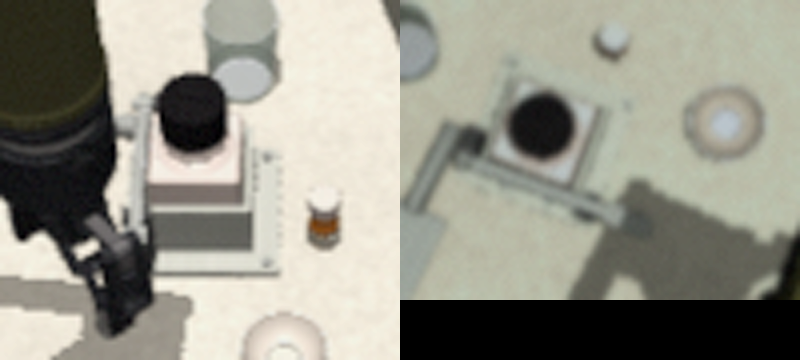

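The top view now shows the bar lying straight across the front from the hinge through the catch, with the cap unmoved. The next move is to above the cap.

Call:
jog_arm --offsets '[[[0.198, -0.146, 0.013, 0, 0, 0, 1], [0.198, -0.146, 0.013, 0, 0, 0, 1], [0.198, -0.146, 0.013, 0, 0, 0, 1], [0.198, -0.146, 0.013, 0, 0, 0, 1], [0.198, -0.146, 0.013, 0, 0, 0, 1], [0.198, -0.146, 0.013, 0, 0, 0, 1], [0.198, -0.146, 0.013, 0, 0, 0, 1], [0.198, -0.146, 0.013, 0, 0, 0, 1]]]'

```text
t: 5.8
eef_pos: [0.5946, 0.0473, 0.2194]
ee_rot: [0.985, 0.174, -0.001, 0.0]
ft_force: [0.7, -0.3, 0.1]
finger_gap: 0.999
grip_force: 0.0
```

Run:
```python
from h import *
s=ctrl.read_state();R=cv2.Rodrigues(np.zeros(3))[0]
from scipy.spatial.transform import Rotation as Ro
d=np.array([.5935,.0428,.105])-s["eef_pos"];print(s["eef_pos"],Ro.from_quat(s["ee_rot"]).inv().apply(d).round(4),s["joint_pos"].round(3))
```

```text
[0.59462829 0.0473351  0.21944875] [-0.0024  0.0039  0.1145] [ 0.009  0.346  1.477 -0.     1.32   1.231]
```

Call:
jog_arm --offsets '[[[-0.0024, 0.0039, 0.03, 0, 0, 0, 1], [-0.0024, 0.0039, 0.06, 0, 0, 0, 1], [-0.0024, 0.0039, 0.085, 0, 0, 0, 1], [-0.0024, 0.0039, 0.105, 0, 0, 0, 1], [-0.0024, 0.0039, 0.112, 0, 0, 0, 1], [-0.0024, 0.0039, 0.112, 0, 0, 0, 1]]]'

```text
t: 6.4
eef_pos: [0.5933, 0.0414, 0.1072]
ee_rot: [0.985, 0.172, -0.001, -0.0]
ft_force: [-0.6, 0.2, 0.5]
finger_gap: 1.002
grip_force: 0.0
```

Call:
jog_arm --offsets '[[[0, 0, 0, 0, 0, 0, 0.5], [0, 0, 0, 0, 0, 0, 0.4], [0, 0, 0, 0, 0, 0, 0.3], [0, 0, 0, 0, 0, 0, 0.2], [0, 0, 0, 0, 0, 0, 0.2], [0, 0, 0, 0, 0, 0, 0.2], [0, 0, 0, 0, 0, 0, 0.2], [0, 0, 0, 0, 0, 0, 0.2]]]' --clamp_n 33

```text
t: 7.2
eef_pos: [0.5955, 0.0422, 0.1082]
ee_rot: [0.985, 0.173, 0.001, 0.0]
ft_force: [2.1, -1.8, 4.3]
finger_gap: 0.603
grip_force: 33.9
```

Call:
jog_arm --offsets '[[[0, 0, 0.002, 0, 0, 0, 0.2], [0, 0, 0.004, 0, 0, 0, 0.2], [0, 0, 0.0055, 0, 0, 0, 0.2], [0, 0, 0.0055, 0, 0, 0, 0.2], [0, 0, 0.0055, 0, 0, 0, 0.2]]]'

```text
t: 7.7
eef_pos: [0.5955, 0.0422, 0.1028]
ee_rot: [0.985, 0.173, 0.001, 0.0]
ft_force: [1.3, -2.7, 7.6]
finger_gap: 0.606
grip_force: 34.1
```

The rows are not in the units I measure in: turns go in shares of 2 pi rad. I convert before sending: -0.4 rad / 6.2832 = -0.0637.

Call:
jog_arm --offsets '[[[0, 0, 0, 0, 0, -0.0159, 0.2], [0, 0, 0, 0, 0, -0.0318, 0.2], [0, 0, 0, 0, 0, -0.0477, 0.2], [0, 0, 0, 0, 0, -0.0637, 0.2], [0, 0, 0, 0, 0, -0.0637, 0.2]]]'

```text
t: 8.2
eef_pos: [0.5943, 0.043, 0.1025]
ee_rot: [0.931, 0.366, 0.0, -0.001]
ft_force: [-0.2, -0.4, 7.0]
finger_gap: 0.604
grip_force: 34.1
```

In the tool's units: -0.85 rad / 6.2832 = -0.1353.

Call:
jog_arm --offsets '[[[0, 0, 0, 0, 0, -0.0159, 0.2], [0, 0, 0, 0, 0, -0.0318, 0.2], [0, 0, 0, 0, 0, -0.0477, 0.2], [0, 0, 0, 0, 0, -0.0637, 0.2], [0, 0, 0, 0, 0, -0.0796, 0.2], [0, 0, 0, 0, 0, -0.0955, 0.2], [0, 0, 0, 0, 0, -0.1114, 0.2], [0, 0, 0, 0, 0, -0.1273, 0.2], [0, 0, 0, 0, 0, -0.1353, 0.2], [0, 0, 0, 0, 0, -0.1353, 0.2]]]'

```text
t: 9.2
eef_pos: [0.594, 0.043, 0.1025]
ee_rot: [0.697, 0.717, 0.0, -0.001]
ft_force: [-1.2, 0.4, 7.9]
finger_gap: 0.605
grip_force: 34.1
```

Run:
```python
from bench import ctrl, order, snapshot
s=ctrl.read_state();print(s["moment"],s["joint_pos"])
```

```text
[-0.0152287   0.04065331  0.02544175] [ 7.47777258e-04  4.55632116e-01  1.62648690e+00  1.23545376e-03
  1.06040707e+00 -2.78447850e-02]
```

Call:
jog_arm --offsets '[[[0, 0, -0.003, 0, 0, 0, 0.2], [0, 0, -0.006, 0, 0, 0, 0.2], [0, 0, -0.009, 0, 0, 0, 0.2], [0, 0, -0.011, 0, 0, 0, 0.2], [0, 0, -0.011, 0, 0, 0, 0.2]]]'

```text
t: 9.7
eef_pos: [0.5937, 0.0425, 0.1126]
ee_rot: [0.697, 0.717, -0.001, -0.001]
ft_force: [0.4, -1.0, 0.3]
finger_gap: 0.601
grip_force: 34.4
```

Nothing pulls the cap back down, so it is free. Next I'll lift it to about 80 mm above its seat.

Call:
jog_arm --offsets '[[[0, 0, -0.01, 0, 0, 0, 0.2], [0, 0, -0.02, 0, 0, 0, 0.2], [0, 0, -0.03, 0, 0, 0, 0.2], [0, 0, -0.04, 0, 0, 0, 0.2], [0, 0, -0.05, 0, 0, 0, 0.2], [0, 0, -0.06, 0, 0, 0, 0.2], [0, 0, -0.07, 0, 0, 0, 0.2], [0, 0, -0.075, 0, 0, 0, 0.2], [0, 0, -0.075, 0, 0, 0, 0.2], [0, 0, -0.075, 0, 0, 0, 0.2], [0, 0, -0.075, 0, 0, 0, 0.2]]]'

```text
t: 10.8
eef_pos: [0.5941, 0.0423, 0.1877]
ee_rot: [0.698, 0.717, -0.0, -0.0]
ft_force: [-0.3, -0.2, 0.1]
finger_gap: 0.604
grip_force: 34.5
```

Run:
```python
from h import *
S=snapshot("side")["color"][140:250,190:300,::-1];T=snapshot("top")["color"][170:245,200:300,::-1]
f=lambda i:cv2.convertScaleAbs(cv2.resize(i,None,fx=3.6,fy=3.6,interpolation=cv2.INTER_CUBIC),alpha=1.4)
a,b=f(S),f(T);b=cv2.copyMakeBorder(b,0,a.shape[0]-b.shape[0],0,0,0)
cv2.imwrite("pics/p5.png",cv2.hconcat([a,b]))
```

```text
(no output)
```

View pics/p5.png

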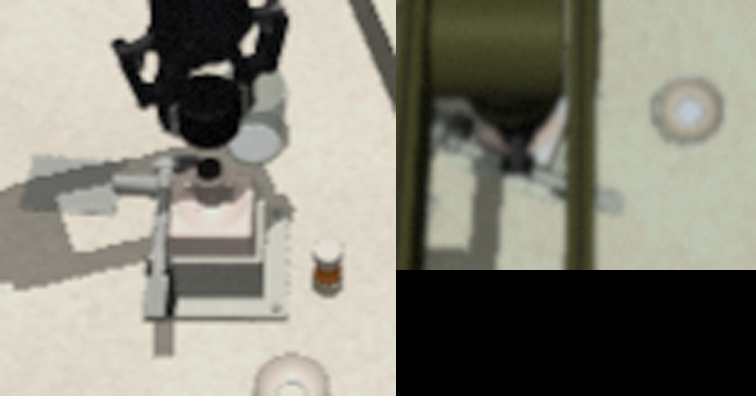

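The cap (about (208,108) in the left panel) is held level above the open neck at (208,168). The bottle is seated and the latch is closed.

```bash
python3 -c "
from bench import ctrl, order, snapshot
print(order.sign_off())"
```

```text
the job is handed in; nothing more can be done
None
```

The job is handed in, with no verdict shown: the latch is closed, and the freed cap is gripped level about 80 mm above its seat over the seated bottle, with no bystander touched that I could see.

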